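Unlock the mask stand and swing it to its stop

TASK

A freshly painted half-mask lies on a swivel stand that is locked by a red-knobbed pin. Draw the pin straight up out of the stand and park it in the side notch of the blue bracket, hanging upright with its brass collar flat on the bracket's top plate behind the yellow lips; then, by its black post, turn the cradle clockwise (seen from above) a quarter turn until it is fully against its stop. Do not touch the wet mask, let everything go at the end, and leave the jar, the spool and the bowl where they are.

Things in the scene. Friction and masses are not known exactly. Their poses are not given: they have to be found in the camera images.
- pin_knob (a point): Loose locking pin, about 80 g: centre of its red knob (18 mm across, 44 mm tall), on the pin's axis, z up the axis. Below it: a brass collar 26 mm across, 5 mm thick, underside 27 mm below this point; then a steel shank 10 mm across, 50 mm long, tip 77 mm below this point. At first the collar lies on the cradle's arm and the shank goes down 12 mm holes in arm and foot.
- pin_collar (a point): Centre of the underside of the pin's brass collar, on the pin's axis, 27 mm below pin_knob. At the start it is 62 mm and the shank's tip 12 mm above the table.
- notch (a point): In the fixed blue bracket: centre of the parked collar's underside, on top of the plate (6 mm thick, 60 mm wide), 75 mm above the table. x points level into the 16 mm wide slot, open 31 mm before this point and closed 8 mm beyond. Yellow lips, 3 mm high, stand beside the mouth 29 to 19 mm before it: the collar goes in over them, then down. Free below; a wall starts 28 mm beyond.
- handle (a point): A point in the cradle's black upright post (20 mm across, standing on the second arm from 61 to 124 mm above the table), on its axis, 93 mm above the table and 145 mm from the pivot. The post turns with the cradle.
- hub (a point): Pivot (vertical axis) in the fixed stand, 62 mm above the table, level with the arms' tops; arms reach 162 mm out. In this frame (z up) at the start the pin is at (-140, 0) mm and the post at (0, -145) mm; at the stop the post is at (-145, 0) mm and the pin's arm lies against a red stop block, 64 mm high, on the +y side.
- cradle (a joint): Angle of the cradle, rad: 0 as locked by the pin, growing clockwise seen from above to 1.571 at the stop. It turns against a light friction (about 1.5 N at the post) and stays where it is left.
- mask (a point): Ivory half-mask with gold brow band, wet: nothing may touch it. Fixed on the cradle, turning with it, lying face up over the pivot, 170 by 85 mm, 66 to 126 mm above the table, its long axis at 45 degrees to both arms and square to the line midway between them. This point: on the pivot axis, 90 mm above the table.
- jar_mid (a point): Closed ochre paint jar with a white cap, 60 mm across, 85 mm high; this is its centre. Leave it.
- spool_mid (a point): Red trim spool, 64 mm across, 36 mm high; this is its centre. Leave it.
- bowl_mid (a point): White bowl, 100 mm across, 45 mm high; this is its centre. Leave it.
Things that resemble listed ones, but are neither listed nor needed, are in the scene too. What is meant by the part that bears pin_knob is not purple, and is the smaller of those in its own colour. There is more than one size of the part that bears notch; the job needs the smaller.

How it is judged:
On the way, in this order (a step that is already met when the one before it is completed fails the run):
1. the pin hangs parked in the bracket's notch, collar down on the plate, before the cradle is turned (horizontal distance between pin_collar and notch below 0.007 m and z of pin_collar in the frame of notch between -0.003 and 0.002 m and angle between pin_collar's own z axis and vertical below 0.1 rad and value of joint cradle below 0.3 rad), for 0.3 s.
2. the cradle is turned to its stop (value of joint cradle above 1.5 rad), for 0.2 s.
At the end, for the whole second after the job is handed in: The pin hangs upright (within 0.1 rad) in the bracket's notch, its axis within 7 mm of the notch point and its collar down on the plate (within 2 mm), and the cradle rests at its stop (above 1.5 rad) (horizontal distance between pin_collar and notch below 0.007 m and z of pin_collar in the frame of notch between -0.003 and 0.002 m and angle between pin_collar's own z axis and vertical below 0.1 rad and value of joint cradle above 1.5 rad and velocity of joint cradle below 0.05 rad/s); the robot touches nothing.
It fails at once if the wet mask is touched (contact force between anything else and mask_mid above 0.3 N or contact force between anything else and mask_end1 above 0.3 N or contact force between anything else and mask_end2 above 0.3 N).
It fails at once if the jar is moved more than 30 mm (distance of jar_mid from where it was at the start of the episode above 0.03 m).
It fails at once if the spool is moved more than 30 mm (distance of spool_mid from where it was at the start of the episode above 0.03 m).
It fails at once if the bowl is moved more than 30 mm (distance of bowl_mid from where it was at the start of the episode above 0.03 m).
It also fails if it takes over 58 s, if anything falls off the work surface, if the arm or the gripper's body presses on something with over 40 N, if the wrist force passes 120 N, or if a joint passes its speed limit or range.

ROBOT

A 6-joint arm with a two-finger parallel gripper is mounted at the origin on the work surface. World frame = base frame: x ahead of the robot, y to its left, z up, the work surface at z = 0. Lengths are in m, angles in rad, forces in N, time in s.
With the tool pointing down it reaches from about 0.375 to 0.825 m from the base axis. Payload 5.5 kg.
Tool frame: the origin (TCP) lies midway between the tips of the shut fingers; the grasp point (between the pads) lies 19 mm behind it (manip.grip_depth is the z of the grasp point in the tool frame, in m); z points along the fingers, y is the line along which they close (so a half turn about z gives the same grasp; the last joint's range is limited). The gripper opens to 85 mm and grips with 20 to 120 N. Pads are 22 mm wide; open, the fingers measure 114 mm over their backs; the gripper's body (76 mm by 85 mm) begins 54 mm behind the grasp point. The pads swing forward as they close: fully open they stand 13 mm farther back than shut.
Start: joints at [1.233, 0.314, -0.047, 1.21, 0, 1.571], TCP at [0.199, 0.566, 0.231] pointing down, gripper open.
Joint ranges: [-2.67, 2.67], [-0.69, 1.73], [-1.03, 1.25], [-2.08, 2.16], [-1.42, 1.45], [-3.14, 3.14]. Speed limits (rad/s): [2.39, 2.39, 3.01, 3.14, 3.14, 3.14].

INTERFACE

Orientations are given as a unit quaternion [x, y, z, w].
In Python, from bench import manip, kinematics, sensors, read_camera gives the robot as it stands. Calls block until the motion is done:
- manip.move_pose(position, orientation): joint-space move of the TCP to a pose.
- manip.servo_line(position, v=0.15, rotation=None): straight line of the TCP; rotation=None keeps the orientation; v is the mean speed in m/s.
- manip.goto_joints(angles): joint-space move.
- manip.command_gripper(opening): finger opening in m; the grip force is fixed at half the most; returns when the fingers have stopped.
- manip.wait(seconds).
- kinematics.ik(position, orientation): joint angles nearest the present ones, or None.
- sensors.get_obs(): the state.
- read_camera(name): name is "scene" or "top" or "wrist"; returns a dict with "frame" (400x640x3 uint8, red, green, blue), "fov_y" (degrees; the focal length in pixels is half the picture's height over the tangent of half this angle, whatever the lens; pixels are square), "cx", "cy" (the principal point, pixels), "R" (3x3) and "t" (3): a world point X has camera coordinates R X + t. Camera axes: x right, y down, z forward; pixel columns grow to the right and rows downward; lengths in m; the calibration is good to about 2 mm. A picture is of the moment at which its call begins. There is no depth.
A pose or a line that the arm cannot do raises manip.IKError and nothing moves.
- manip.job_done(): hands the job in; it is judged then, once.
The state is a dict: "clock": time; "q": joint angles; "joint_velocities": joint speeds; "effort": joint torques, N m; "position": TCP position; "tool_rot": TCP orientation; "force": force on the tool from outside, world axes, zero at the start; "wrist_torque": the same for the moment, N m; "width": finger opening in m; "grip_force": force on a finger pad.
Only numpy, scipy, OpenCV 4.12 (cv2) and the standard library are available. Lean on these libraries where they do the work, as an engineer would, in place of code of your own. Each camera call takes 0.05 s, during which the arm holds its last target. There are 200 camera calls.

## Working session

There is one attempt and no reset: what is moved stays moved. The work goes in short steps, each a Python script; the robot and the scene stay as the last script left them, time stands still between calls to the robot, and variables do not carry over. Pictures are saved under pics/ and viewed, at most 13 in all, crops included, and the job is handed in when it is done.

```bash
mkdir -p pics; ls
python3 - <<'E'
from bench import read_camera,sensors
import cv2,pickle
for n in ("scene","top"):
    c=read_camera(n); pickle.dump(c,open(n+".pkl","wb"))
    cv2.imwrite(f"pics/{n}0.png",c["frame"][:,:,::-1]); print(n,c["fov_y"],c["cx"],c["cy"],c["R"],c["t"])
print(sensors.get_obs())
E
```

```text
pics
scene 53.156412386005194 321.9008907773187 193.43012796122605 [[-6.92854152e-02  9.97596595e-01 -7.51577078e-04]
 [ 7.07332344e-01  4.85945888e-02 -7.05208849e-01]
 [-7.03477424e-01 -4.93923027e-02 -7.08999235e-01]] [ 0.04359761 -0.2924364   1.41036062]
top 42.895016262282915 306.2965677099285 195.78170103664783 [[ 0.00886189 -0.99995083 -0.00445076]
 [-0.98962556 -0.00813193 -0.14344029]
 [ 0.14339704  0.00567574 -0.98964897]] [-0.01204355  0.48254982  1.24611191]
{'clock': 0.1, 'q': array([ 1.23302432e+00,  3.14222386e-01, -4.79522774e-02,  1.21021212e+00,
        2.26827640e-05,  1.57081669e+00]), 'joint_velocities': array([-1.38550872e-03,  2.88857395e-05,  2.28316660e-03, -8.35856484e-04,
        2.88765494e-03, -1.19114116e-03]), 'effort': array([-1.65392453e-04, -5.40765238e+01,  3.40542591e+01,  1.11591525e-02,
        4.01912666e-05,  4.15953352e-06]), 'position': array([0.19865362, 0.56561343, 0.23049233]), 'tool_rot': array([ 1.68094297e-01,  9.85770599e-01, -7.82007927e-04, -1.44837195e-04]), 'force': array([-0.38357561,  0.57168983,  0.41523542]), 'wrist_torque': array([-0.02295546, -0.05876704,  0.02024776]), 'grip_force': 0.0, 'width': 0.08528578197826696}
```

View pics/scene0.png

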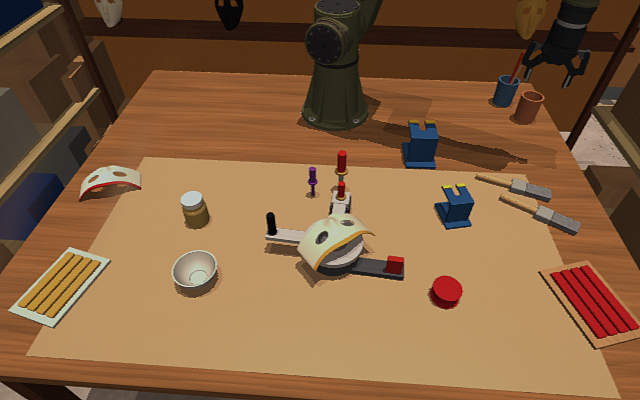

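View pics/top0.png

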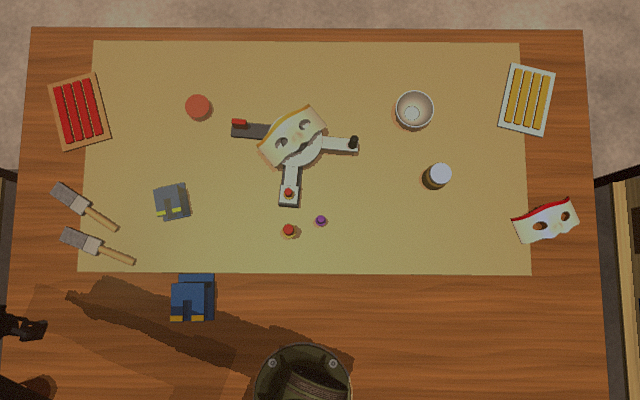

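The scene view shows red knobs at (341,190), seated in the arm, and (342,162), standing and larger. A purple pin is at (312,175). Blue brackets are at (455,205), small, and (421,145), large. In the top view the red knobs are at (289,193) and (289,230), the purple pin at (321,220), and the brackets at (172,203) and (190,297).

By the description I choose the red knob in the arm and the small bracket. A close crop will check both, and I'll take the first measurements.

```bash
cat > h.py <<'E'
import numpy as np,cv2,pickle
def K(c):
    f=200/np.tan(np.radians(c["fov_y"]/2)); return f
def ray(c,uv):
    d=np.array([(uv[0]-c["cx"])/K(c),(uv[1]-c["cy"])/K(c),1.]); R=np.array(c["R"]);return -R.T@np.array(c["t"]),R.T@d
def plane(c,uv,z):
    o,d=ray(c,uv); return o+d*(z-o[2])/d[2]
def tri(cs,uvs):
    A=0;b=0
    for c,uv in zip(cs,uvs):
        o,d=ray(c,uv);d=d/np.linalg.norm(d);P=np.eye(3)-np.outer(d,d);A=A+P;b=b+P@o
    return np.linalg.solve(A,b)
def proj(c,X):
    p=np.array(c["R"])@X+np.array(c["t"]);return p[:2]/p[2]*K(c)+[c["cx"],c["cy"]]
def blobs(c,lo,hi,roi=None,amin=8):
    h=cv2.cvtColor(c["frame"],cv2.COLOR_RGB2HSV)
    m=cv2.inRange(h,lo,hi)
    if lo[0]==0 and hi[0]<12: m|=cv2.inRange(h,(172,lo[1],lo[2]),(180,255,255))
    if roi: k=np.zeros_like(m);x0,y0,x1,y1=roi;k[y0:y1,x0:x1]=255;m&=k
    n,l,s,ce=cv2.connectedComponentsWithStats(m)
    return [(ce[i].round(1),s[i].tolist()) for i in range(1,n) if s[i][4]>=amin]
E
python3 - <<'E'
from h import *
S=pickle.load(open("scene.pkl","rb"));T=pickle.load(open("top.pkl","rb"))
def hc(c,x,y,w,h,z): return cv2.resize(c["frame"][y:y+h,x:x+w,::-1],(w*z,h*z),interpolation=cv2.INTER_CUBIC)
a=hc(S,260,130,130,150,3);b=hc(S,400,110,90,125,3);c=hc(T,150,80,130,70,3)
d=hc(T,220,80,150,165,3);e=hc(T,145,170,80,60,4)
im=np.zeros((600,800,3),np.uint8)
im[:375,400-10:390+270]=b[:375]; im[:450,:390]=a
cv2.imwrite("pics/c1.png",im[:450,:660])
im=np.zeros((500,800,3),np.uint8); im[:495,:450]=d; im[:240,460:780]=e
cv2.imwrite("pics/c2.png",im)
for n,c in(("S",S),("T",T)):
    print(n,"red",[b for b in blobs(c,(0,130,70),(8,255,255)) if 180<b[0][0]<480])
    print(n,"yel",[b for b in blobs(c,(18,110,110),(35,255,255),amin=5) if 150<b[0][0]<480 and b[1][4]<300])
    print(n,"blk",[b for b in blobs(c,(0,0,0),(180,255,40)) if 220<b[0][0]<380 and b[1][4]<500 and b[0][1]>100])
E
```

```text
S red [(array([341.6, 160.3]), [337, 150, 10, 22, 158]), (array([341.1, 188.7]), [338, 181, 7, 17, 99]), (array([394.5, 264.5]), [386, 256, 18, 18, 254]), (array([446.2, 291.4]), [430, 275, 33, 34, 774])]
S yel [(array([413.3, 121. ]), [409, 120, 10, 3, 27]), (array([429.8, 121. ]), [425, 120, 10, 3, 28]), (array([310. , 165.8]), [308, 165, 5, 3, 5]), (array([341. , 172.4]), [336, 170, 11, 5, 18]), (array([461. , 184.4]), [456, 183, 11, 4, 33]), (array([447., 186.]), [442, 184, 11, 5, 33]), (array([339.8, 198.2]), [337, 198, 6, 2, 8]), (array([195.2, 211.3]), [183, 203, 23, 13, 80]), (array([341.1, 242.9]), [320, 231, 43, 28, 187]), (array([396. , 255.2]), [390, 254, 13, 3, 16]), (array([445.9, 279.1]), [430, 274, 34, 16, 47]), (array([461.9, 296. ]), [460, 293, 4, 6, 8]), (array([291.2, 318.8]), [290, 318, 3, 3, 5]), (array([304.6, 328.4]), [302, 327, 6, 4, 7]), (array([316.2, 328.8]), [315, 327, 3, 5, 6]), (array([328.4, 328. ]), [327, 326, 4, 5, 11]), (array([290. , 331.4]), [286, 329, 9, 5, 15]), (array([297. , 333.2]), [296, 331, 3, 5, 6]), (array([321.2, 335.2]), [319, 333, 5, 
[... 3910 characters left out ...]
(array([454.8, 267.8]), [454, 266, 3, 4, 6]), (array([462.8, 269. ]), [462, 268, 3, 3, 5]), (array([475. , 271.4]), [472, 270, 7, 4, 13]), (array([163.5, 272. ]), [159, 272, 10, 1, 10]), (array([192.5, 272. ]), [173, 272, 40, 1, 40]), (array([284., 273.]), [269, 273, 31, 1, 31]), (array([313., 273.]), [310, 273, 7, 1, 7]), (array([322., 273.]), [318, 273, 9, 1, 9]), (array([399.5, 274. ]), [396, 274, 8, 1, 8]), (array([414., 274.]), [412, 274, 5, 1, 5]), (array([424.5, 274. ]), [419, 274, 12, 1, 12]), (array([439., 274.]), [437, 274, 5, 1, 5]), (array([197.4, 317.5]), [191, 315, 13, 6, 71]), (array([175.6, 318. ]), [170, 316, 13, 5, 61])]
T blk [(array([345.2, 396.1]), [344, 393, 3, 7, 10])]
```

View pics/c1.png

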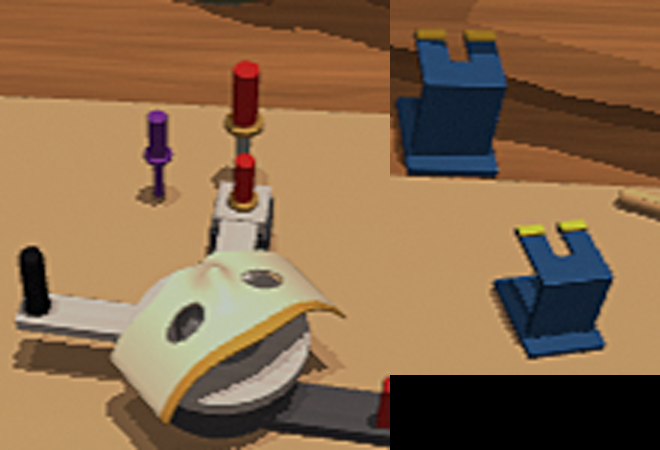

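View pics/c2.png

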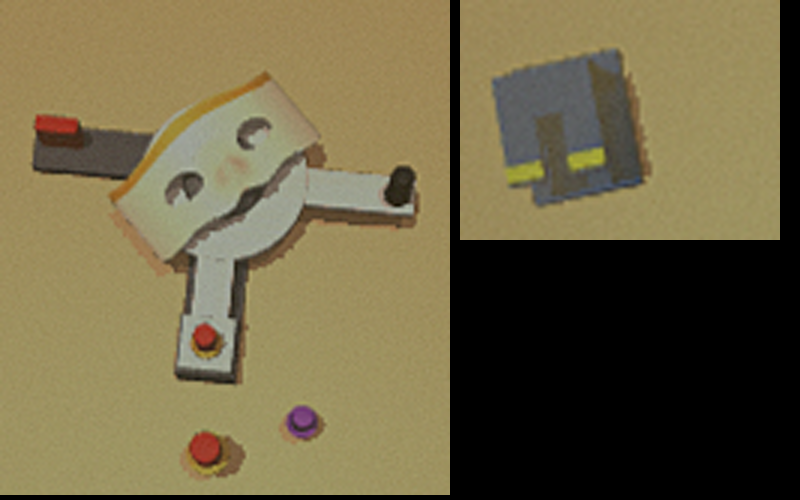

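The crop confirms it: the target is the short red pin whose collar lies on the white arm (scene 341,190). The taller red and purple pins stand free on the table. The small bracket's slot opens toward the robot, slightly yawed. Next I compute positions and take a close look with the wrist camera.

Run:
```python
from h import *
S=pickle.load(open("scene.pkl","rb"));T=pickle.load(open("top.pkl","rb"))
print("pin T",plane(T,(287.8,191.5),.107),"S",plane(S,(341.1,188.7),.091),"tri",tri((S,T),((341.1,188.7),(287.8,191.5))))
print("decoy",tri((S,T),((341.6,160.3),(287.9,229))), "top of decoy", tri((S,T),((341.6,152),(287.9,227))))
print("post tri",tri((S,T),((270.5,216),(353.4,141.5))),"T",plane(T,(353.4,140),.124),"S",plane(S,(270.3,214.5),.124))
for a,b in (((447,186),(160.6,212.7)),((461,184.4),(176.1,209.3))):
    print("lip",tri((S,T),(a,b)),plane(S,a,.077),plane(T,b,.078))
print("purple",tri((S,T),((312.3,171),(320.5,220))))
# bracket plate corners top view crop (scale4, origin 145,170)
for p in ((490-460,78),(618-460,50),):
    print("plate far corners",plane(T,(145+p[0]/4,170+p[1]/4),.075))
print("jar",plane(T,(438,173),.085),"bowl",plane(T,(414,109),.045))
from bench import read_camera
w=read_camera("wrist");print(w["fov_y"],np.array(w["R"]),w["t"])
```

```text
pin T [0.48208556 0.03569974 0.107     ] S [0.48475321 0.03831554 0.091     ] tri [0.48454678 0.03735446 0.09072608]
decoy [0.39295614 0.03506167 0.10607589] top of decoy [0.39519318 0.03400209 0.13601909]
post tri [ 0.60433123 -0.11984183  0.11014108] T [ 0.60451805 -0.11914256  0.124     ] S [ 0.61200871 -0.11725497  0.124     ]
lip [0.43127553 0.32960956 0.07065492] [0.44185144 0.31001629 0.077     ] [0.43207495 0.34427477 0.078     ]
lip [0.44305655 0.32456016 0.08340696] [0.43335083 0.34701855 0.077     ] [0.44067298 0.30707558 0.078     ]
purple [ 0.41683391 -0.04150155  0.08483945]
plate far corners [0.48922734 0.36782388 0.075     ]
plate far corners [0.50720673 0.29028941 0.075     ]
jar [ 0.5339017  -0.32763901  0.085     ] bowl [ 0.70757022 -0.28131804  0.045     ]
66.52041675480972 [[ 0.33123727  0.94354672 -0.00120762]
 [ 0.90280346 -0.31656156  0.29109225]
 [ 0.27427686 -0.09751085 -0.95669423]] [-0.59947916 -0.03843103  0.37976348]
```

```bash
cat >> h.py <<'E'
from scipy.spatial.transform import Rotation as Ro
def down(a):  # tool y at world angle a, z down
    y=np.array([np.cos(a),np.sin(a),0]);z=np.array([0,0,-1.]);return Ro.from_matrix(np.c_[np.cross(y,z),y,z]).as_quat()
TH=-.104; N0=np.array([.4604,.3324]); NY=.226; PIN=np.array([.4835,.037])
E
python3 - <<'E'
from h import *
from bench import *
q=down(TH+np.pi/2)
manip.move_pose([*PIN,.25],q); 
w=read_camera("wrist");pickle.dump(w,open("w1.pkl","wb"));cv2.imwrite("pics/w1.png",w["frame"][:,:,::-1])
print(proj(w,np.array([*PIN,.111])),[b for b in blobs(w,(0,130,70),(8,255,255)) ],sensors.get_obs()["q"])
print(kinematics.ik([.606,-.119,.1],down(TH-np.pi)),kinematics.ik([.479,.0375,.1],q),kinematics.ik([*N0,.1],down(NY+np.pi/2)))
print(kinematics.ik([.606,-.119,.1],down(TH)),kinematics.ik([.479,.0375,.1],down(TH-np.pi/2)))
E
```

```text
[316.89884712 183.84444599] [(array([302.9,  81.6]), [289, 66, 29, 32, 701]), (array([318. , 180.5]), [309, 167, 18, 25, 317]), (array([504.8, 298.6]), [476, 282, 54, 34, 780])] [ 7.76343517e-02  8.98441174e-02 -2.81337156e-01  1.19961319e+00
  1.48248759e-04  1.80592833e-01]
[-0.1939024   0.42492119 -0.19636065  0.94951448  0.         -1.66069873] [ 0.07812874  0.18909602 -0.52658505  0.85511525  0.          0.18212874] [ 0.62532642  0.33961285 -0.32330944  0.90787404  0.          0.39932642]
[-0.1939024   0.42492119 -0.19636065  0.94951448  0.          1.48089393] [ 0.07812874  0.18909602 -0.52658505  0.85511525  0.         -2.95946391]
```

View pics/w1.png

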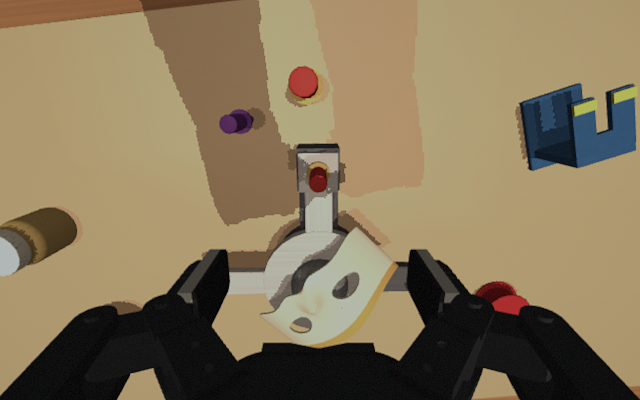

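The wrist view shows the seated pin's knob at (318,180), with its top disc near (318,183), against a predicted (317,184). The position is good to about 1 mm. The small bracket is at right, (580,120). Next: grasp and lift.

Run:
```python
from h import *
from bench import *
manip.servo_line([*PIN,.13]); manip.servo_line([*PIN,.073],v=.06)
manip.command_gripper(.0)
o=sensors.get_obs();print(o["width"],o["grip_force"],o["force"],o["position"])
manip.servo_line([*PIN,.10],v=.04);o=sensors.get_obs();print(o["width"],o["force"])
manip.servo_line([*PIN,.19],v=.1)
o=sensors.get_obs();print(o["width"],o["force"],o["clock"])
d=np.array([np.cos(NY),np.sin(NY)])
manip.move_pose([*(N0-.075*d),.19],down(NY+np.pi/2))
for n in("scene","top","wrist"):
    c=read_camera(n);pickle.dump(c,open(n+"2.pkl","wb"))
    if n=="scene":a=cv2.resize(c["frame"][90:240,380:530,::-1],(450,450),interpolation=2)
    if n=="wrist":b=c["frame"][:,:,::-1]
    print(n,"yel",[x for x in blobs(c,(18,110,110),(35,255,255),amin=25) if x[1][4]<2500])
    print(n,"pred lips",[proj(c,np.array([*(N0-.024*d+s*.019*np.array([-d[1],d[0]])),.078])) for s in(1,-1)])
im=np.zeros((450,800,3),np.uint8);im[:,:450]=a;im[:219,450:]=cv2.resize(b,(350,219))
cv2.imwrite("pics/s2.png",im);print(sensors.get_obs()["position"])
```

```text
0.016489377596068243 58.3648556470871 [-1.77538116  0.03475363  3.43625061] [0.48356801 0.03700952 0.07320438]
0.016523084608590446 [-0.78746549  0.29573927 -2.08173422]
0.016576965208991497 [-0.68939693  0.29972816 -1.04764524] 6.9083
scene yel [(array([26.1, 25.2]), [0, 5, 61, 43, 404]), (array([ 46.8, 138.9]), [0, 88, 99, 103, 678]), (array([413.3, 120.9]), [408, 120, 11, 3, 29]), (array([430.2, 121. ]), [425, 120, 11, 3, 32]), (array([625.4, 143.8]), [609, 121, 31, 48, 304]), (array([494.8, 177.8]), [478, 173, 34, 11, 73]), (array([460.4, 184.5]), [456, 183, 10, 4, 31]), (array([446.7, 186. ]), [442, 184, 10, 5, 31]), (array([519.6, 201.6]), [503, 194, 34, 16, 79]), (array([195.4, 211.2]), [183, 203, 23, 13, 85]), (array([341. , 243.1]), [320, 231, 43, 28, 186]), (array([ 44.9, 278.9]), [18, 252, 56, 54, 414]), (array([ 53.4, 282.1]), [27, 255, 55, 55, 440]), (array([ 62.5, 285.1]), [36, 257, 55, 56, 445]), (array([ 71.4, 288.2]), [45, 260, 54, 56, 454]), (array([445.5, 279.4]), [430, 274, 34, 16, 48]), (array([331. , 329.4]), [326, 325, 12, 8, 32]), (array([450.6, 345.2]), [444,
[... 619 characters left out ...]
161.7, 212.1]), [157, 210, 9, 5, 27]), (array([177.4, 226.8]), [173, 224, 12, 7, 25]), (array([288.2, 233.1]), [280, 224, 17, 16, 83]), (array([171.2, 255.7]), [137, 228, 76, 45, 1072]), (array([197.7, 317.4]), [191, 315, 13, 6, 69])]
top pred lips [array([160.0928662, 212.4173459]), array([175.52222567, 209.0512964 ])]
wrist yel [(array([  3.6, 127.9]), [0, 110, 10, 35, 230]), (array([324.7, 231. ]), [310, 225, 28, 15, 117]), (array([305.2, 232.3]), [300, 228, 11, 12, 42]), (array([350.7, 242.8]), [349, 240, 4, 7, 25]), (array([ 45.5, 369.9]), [0, 336, 97, 64, 908])]
wrist pred lips [array([339.86091838, 244.48029422]), array([298.52886768, 244.55031373])]
[0.38800225 0.31453291 0.1899776 ]
```

View pics/s2.png

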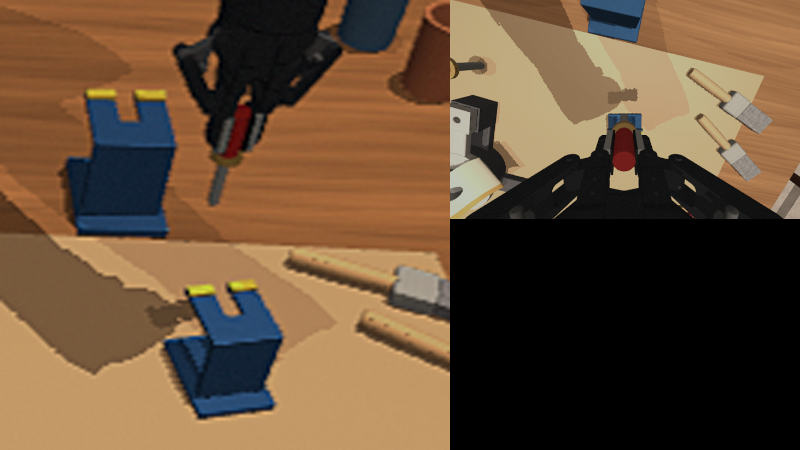

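The pin is held in the fingers, with its collar at about (456,143) and tip at (451,158) in the scene view, above and in front of the small bracket. I'll check its tilt numerically against predicted pixels.

Run:
```python
from h import *
S=pickle.load(open("scene2.pkl","rb"));T=pickle.load(open("top2.pkl","rb"))
p=np.array([.388,.3145])
for n,z in(("top",.228),("collar under",.179),("tip",.129)):print(n,proj(S,np.array([*p,z])))
h=cv2.cvtColor(S["frame"],cv2.COLOR_RGB2HSV)
print([b for b in blobs(S,(0,130,70),(8,255,255),(430,90,500,175))])
# steel shank: grey low saturation, brightish
print(blobs(S,(0,0,60),(180,75,200),(440,138,470,165),4))
cv2.imwrite("pics/s3.png",cv2.resize(S["frame"][110:170,430:480,::-1],(500,600),interpolation=cv2.INTER_CUBIC))
```

```text
top [459.40945712 125.36185216]
collar under [454.62290719 141.62261915]
tip [450.07138164 157.08496629]
[(array([458.7, 133.4]), [454, 125, 9, 18, 72])]
[(array([453.4, 138.8]), [453, 138, 2, 3, 5]), (array([452.5, 151.3]), [450, 146, 6, 12, 31])]
```

View pics/s3.png

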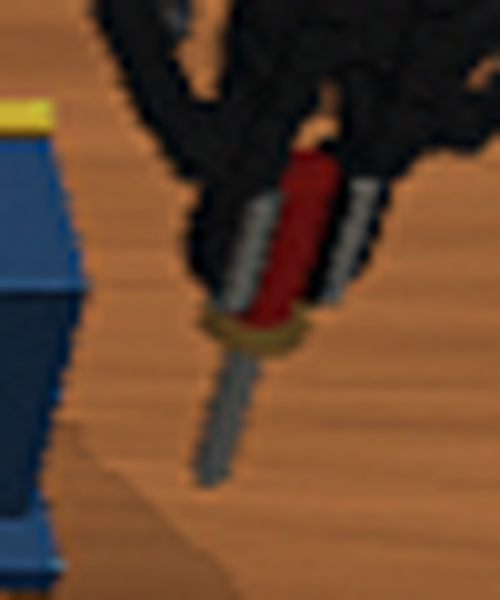

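Tip at (451,158) and collar at (455,143) match the predictions of (450,157) and (455,142), so the pin is upright and centred. I'll insert it over the lips and lower it until it makes contact.

Run:
```python
from h import *
from bench import *
d=np.array([np.cos(NY),np.sin(NY)])
manip.servo_line([*(N0-.075*d),.099],v=.12)
f0=sensors.get_obs()["force"]
for s in np.arange(.06,-.001,-.015):
    manip.servo_line([*(N0-max(s,0)*d),.099],v=.08);f=sensors.get_obs()["force"]-f0
    if np.linalg.norm(f)>6: print("contact",s,f);break
else:
    z=.099
    while z>.082:
        z-=.001 if z<.0905 else .003
        manip.servo_line([*N0,z],v=.03);f=sensors.get_obs()["force"]-f0
        if abs(f[2])>5:break
    print("z",z,f)
o=sensors.get_obs();print(o["position"],o["width"],o["clock"])
w=read_camera("scene");pickle.dump(w,open("s4.pkl","wb"))
cv2.imwrite("pics/s4.png",cv2.resize(w["frame"][140:240,420:520,::-1],(500,500),interpolation=cv2.INTER_CUBIC))
```

```text
z 0.08499999999999999 [-1.89328574 -1.57679711 10.3101013 ]
[0.46062136 0.33253785 0.0861944 ] 0.01665682805022944 12.8083
```

View pics/s4.png

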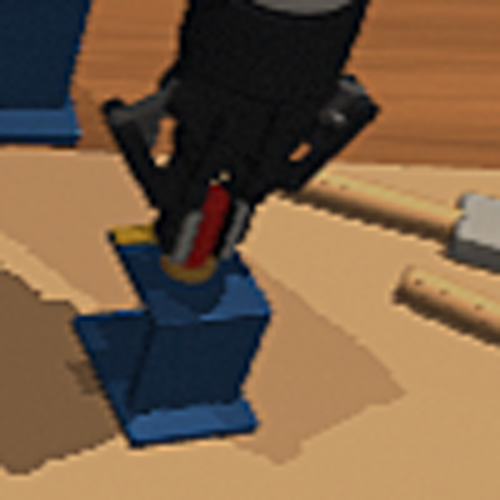

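The collar (crop 190,268) sits on the plate behind the lips, with contact at the expected height. I'll release, retreat, verify, and refine the post position.

Run:
```python
from h import *
from bench import *
manip.servo_line([*N0,.0862],v=.03)
manip.command_gripper(.06)
manip.servo_line([*N0,.2],v=.15)
manip.move_pose([.5,.1,.3],down(TH+np.pi/2))
S=read_camera("scene");T=read_camera("top")
d=np.array([np.cos(NY),np.sin(NY)])
print("knob",blobs(S,(0,130,60),(8,255,255),(430,150,480,215)),blobs(T,(0,130,60),(8,255,255),(150,170,200,230)))
print("pred top/center/bottom",[proj(S,np.array([*N0,z])) for z in(.124,.102,.08)],[proj(T,np.array([*N0,z])) for z in (.124,.105)])
print("lips",blobs(S,(18,110,110),(35,255,255),(435,175,475,195)))
print("post",blobs(S,(0,0,0),(180,255,50),(255,200,285,240)),blobs(T,(0,0,0),(180,255,70),(335,125,365,155)))
for z in(.124,.093,.062):print(proj(S,np.array([.606,-.119,z])),proj(T,np.array([.606,-.119,z])))
a=cv2.resize(S["frame"][150:230,425:505,::-1],(400,400),interpolation=2);b=cv2.resize(T["frame"][100:220,255:375,::-1],(400,400),interpolation=2)
cv2.imwrite("pics/s5.png",np.hstack([a,b]));print(sensors.get_obs()["clock"])
```

```text
knob [(array([459.9, 184.5]), [455, 177, 11, 17, 102])] [(array([161.2, 198.9]), [158, 196, 7, 7, 36])]
pred top/center/bottom [array([461.59894338, 177.93271297]), array([459.42163291, 184.39129132]), array([457.31135146, 190.65104078])] [array([160.61507971, 198.53233075]), array([162.91434115, 199.63616357])]
lips [(array([447., 186.]), [442, 184, 11, 5, 33]), (array([456.8, 193.4]), [453, 191, 9, 4, 10])]
post [(array([271. , 223.8]), [267, 212, 10, 23, 168])] [(array([352.9, 141.9]), [348, 136, 10, 13, 88])]
[269.9597174  212.47800938] [353.33722361 139.39210712]
[271.20531851 221.4833917 ] [352.23029269 142.61210656]
[272.39303841 230.07030735] [351.17680045 145.6766559 ]
15.6
```

View pics/s5.png

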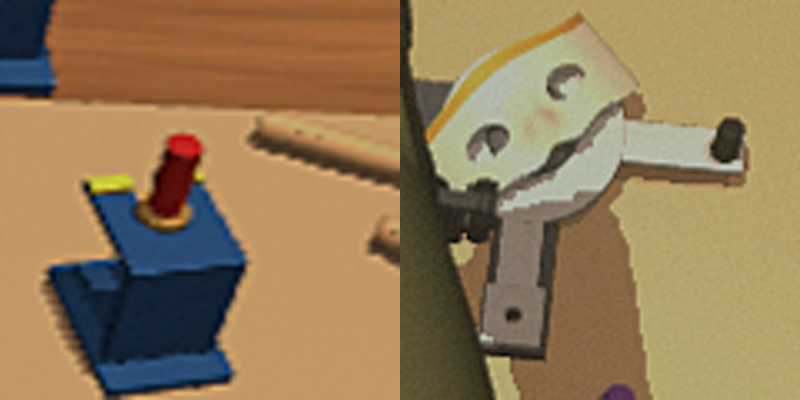

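The pin is parked upright. The knob blob at (460,184.5) is within 1 px of prediction, and the arm's hole is empty. The post, at top-view (353,141), agrees with the prior measurement to about 1 mm. Now I turn the cradle with loosely opened fingers along the arc.

Run:
```python
from h import *
from bench import *
th=-.098; H=np.array([.6228,.0233]); r=.147; z=.085
def pose(p):
    a=th-np.pi/2-p; return [*(H+r*np.array([np.cos(a),np.sin(a)])),z], down(th-np.pi-p)
P,Q=pose(0)
manip.move_pose([P[0],P[1],.25],Q); manip.command_gripper(.042)
manip.servo_line([P[0],P[1],.15]);manip.servo_line(P,v=.07)
o=sensors.get_obs();print(o["position"],o["force"],o["width"],o["clock"]);f0=o["force"]
if np.linalg.norm(f0)<8:
  p=0
  while p<1.75:
    p+=.1 if p<1.45 else .015
    P,Q=pose(p); manip.servo_line(P,v=.08 if p<1.45 else .03,rotation=Q)
    f=sensors.get_obs()["force"]-f0; a=th-np.pi/2-p; ft=f[:2]@[np.sin(a),-np.cos(a)]
    print(round(p,3),f.round(1),round(ft,1))
    if ft<-9 or np.linalg.norm(f)>15:break
T=read_camera("top");cv2.imwrite("pics/t6.png",cv2.resize(T["frame"][70:270,200:400,::-1],(600,600),interpolation=2))
print(sensors.get_obs()["clock"])
```

```text
[ 0.60889003 -0.12308266  0.08554561] [-0.14548446  0.16373146 -0.18203242] 0.04160153615545002 19.525
0.1 [ 1.   0.  -0.1] -1.0
0.2 [-0.6  1.   0.5] 0.9
0.3 [-0.2 -0.3  0.4] 0.1
0.4 [-0.4  0.5  0. ] 0.6
0.5 [-0.2 -0.1  0.2] 0.1
0.6 [-0.8  0.2  0.9] 0.7
0.7 [ 0.2 -0.4 -0.2] -0.5
0.8 [-0.3 -0.3 -0.8] -0.0
0.9 [-0.3  0.4  0.2] 0.5
1.0 [ 1.1 -0.7  0.4] -1.1
1.1 [-0.  -0.9  0.4] -0.8
1.2 [ 0.3 -0.4 -0.5] -0.5
1.3 [-0.7 -0.3 -1. ] -0.2
1.4 [ 0.3 -0.8  1.3] -0.8
1.5 [-0.7 -0.5 -0. ] -0.5
1.515 [-0.2 -0.9  0.3] -0.9
1.53 [-0.  -1.2 -0.1] -1.2
1.545 [ 0.1 -1.1  0.7] -1.1
1.56 [-0.4 -0.6  0.1] -0.6
1.575 [ 0.6 -0.6  0.2] -0.5
1.59 [-0.3 -0.6 -0.1] -0.6
1.605 [-0.9 -1.7 -0. ] -1.8
1.62 [-0.9 -0.7 -0.1] -0.8
1.635 [-0.5 -0.8  0.3] -0.9
1.65 [-0.5 -2.1 -0.4] -2.1
1.665 [-0.4 -8.3 -0.1] -8.3
1.68 [ -0.3 -16.8   1.1] -16.5
27.8833
```

View pics/t6.png

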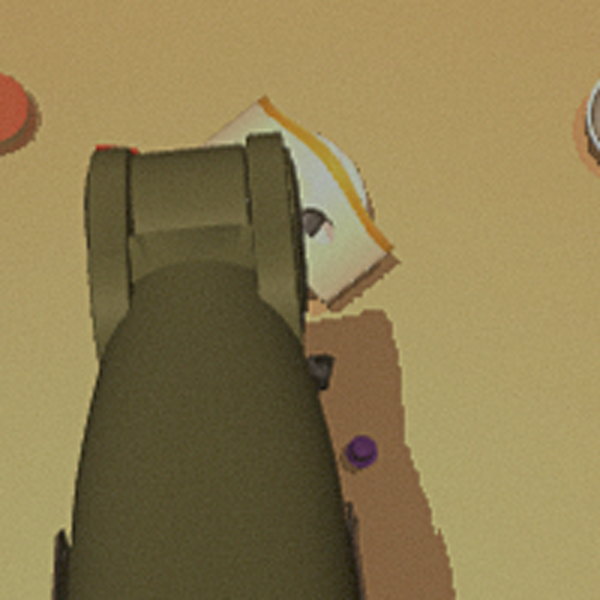

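The mask has turned a quarter turn (gold band at upper right), and firm resistance of 17 N shows the stop. I'll back off within the finger gap, rise and verify.

Run:
```python
from h import *
from bench import *
th=-.098; H=np.array([.6228,.0233]); r=.147; p=1.60
a=th-np.pi/2-p;P=[*(H+r*np.array([np.cos(a),np.sin(a)])),.085]
manip.servo_line(P,v=.04,rotation=down(th-np.pi-p))
manip.servo_line([P[0],P[1],.26],v=.12)
manip.goto_joints([1.233,.314,-.047,1.21,0,1.571]); manip.wait(.3)
S=read_camera("scene");T=read_camera("top")
m=H-.145*np.array([np.cos(th),np.sin(th)])
print("post T",blobs(T,(0,0,0),(180,255,70),(260,160,310,220)),[proj(T,np.array([*m,z])) for z in(.124,.062)])
print("knob",blobs(S,(0,130,60),(8,255,255),(430,150,480,215)))
a=cv2.resize(S["frame"][140:300,240:480,::-1],(600,400),interpolation=2)
cv2.imwrite("pics/s7.png",a);print(sensors.get_obs()["clock"])
```

```text
post T [(array([298.1, 178.8]), [295, 166, 8, 37, 80]), (array([287.9, 194.6]), [284, 189, 9, 12, 79]), (array([289.2, 205.6]), [279, 203, 20, 5, 43])] [array([286.72200232, 191.90729669]), array([287.79217192, 195.70862707])]
knob [(array([459.9, 184.5]), [455, 177, 11, 17, 101])]
32.4667
```

View pics/s7.png

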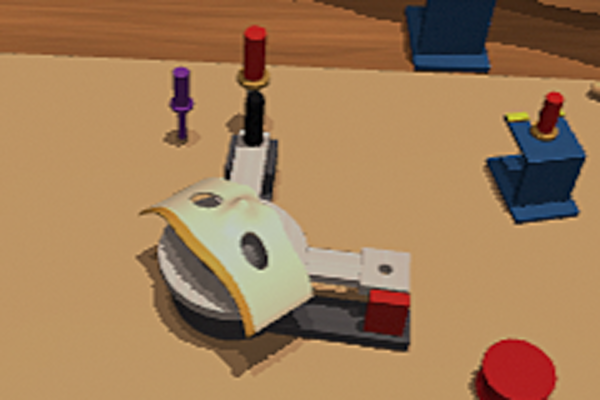

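The view shows the pin's former arm flush against the red stop (385,290) and the post at its end position (255,117). The pin is parked upright (550,115) and nothing else has moved. Handing in.

```bash
python3 -c "
from bench import manip
print(manip.job_done())"
```

```text
the job is handed in; nothing more can be done
None
```

The pin is parked upright in the small blue bracket's notch, the cradle is against its stop, everything is released, and the job was handed in after about 32 s on the robot's clock (the interface returned no verdict).

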